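# Unhook the biscuit tin and flip its lid back to stay open

## Robot

A 6-joint arm with a two-finger parallel gripper is mounted at the origin on a cart in front of the work surface, level with it; the furniture and walls round the work are solid. World frame = base frame: x ahead of the robot, y to its left, z up, the work surface at z = 0. Lengths are in mm, angles in rad, forces in N, time in s.
With the tool pointing down it reaches from about 350 to 725 mm from the base axis. Payload 6 kg.
Tool frame: the origin (TCP) lies at the very end of the fingers, on their centre line; the grasp point (between the pads) lies 19 mm behind it; z points along the fingers, y is the line along which they close (so a half turn about z gives the same grasp; the last joint's range is limited). The gripper opens to 85 mm and grips with 20 to 120 N. Pads are 22 mm wide; open, the fingers measure 114 mm over their backs; the gripper's body (76 mm by 85 mm) begins 54 mm behind the grasp point. The pads swing forward as they close: fully open they stand 13 mm farther back than shut.
Start: joints at [1.559, 0.04, 0.085, 0, -1.615, -0.334], TCP at [203.343, 564.466, 202.761] pointing down, gripper open.
Joint ranges: [-2.56, 2.56], [-1.29, 2.01], [-1.08, 1.49], [-3.29, 1.98], [-2.81, -0.18], [-2.99, 2.99]. Speed limits (rad/s): [2.57, 2.57, 3.01, 3.14, 3.14, 3.14].

## Interface

Orientations are given as a rotation vector (axis times angle).
In Python, from rig import r gives the robot as it stands.
- The arm moves only by the tool arm_command, never from a script. Its argument "motion" is a list of rows, each a list of 7 numbers: the shift along the tool's x, y, z in cm, then the turn, a rotation vector about the tool's x, y, z in degrees, then the opening, from -1 (shut) to 1 (fully open), so that 0 is half open. In form: [[dx, dy, dz, rx, ry, rz, claw], ...]. A call has 1 to 5 rows; each row shifts and turns the commanded pose from where the row before left it, along the tool's axes as they then stand; what a row does not reach is not made up. A row lasts 1/8 s, in which the tool goes at most 62.5 mm and 10.7 degrees, less where a joint would pass 70% of its speed; a pose out of reach is approached as far as the arm can. A call is refused whole if a number of a shift passes 6.25 or a number of a turn 10.7, either way. A call with a gripper value outside its range is refused whole. The fingers move at their own pace and stop on an object; the grip force is fixed at half the most. Time passes only in rows, so rows that do not move let the fingers close. It gives the time, the measured TCP pose, the force, the opening and the grip force at its end, in the units of the state.
- r.sense(): the state, without advancing time (a new reading comes with each control period).
- r.snapshot(name): name is "scene" or "top" or "wrist"; returns (picture, depth): 400x640x3 uint8, red, green, blue; 400x640 float32, mm along the optical axis (not along the pixel's ray), 0 where there is no reading.
- r.camera_params(name): a dict with "camera_matrix" (3x3 intrinsics, pixels), "dist" ([k1, k2, p1, p2, k3] as OpenCV has them; the pictures are not rectified), "extrinsics" (4x4, takes a point from camera to world coordinates). Camera axes: x right, y up, looking along -z (the intrinsics and any distortion apply to the point x, -y, -z); pixel columns grow to the right and rows downward; lengths in mm; the calibration is good to about 2 mm. A picture is of the moment at which its call begins: read the wrist's pose just before it. camera_params takes no time and is no camera call; for the wrist camera it gives the pose at the moment of the call.
- r.sign_off(): hands the job in; it is judged then, once.
Trained networks look in the newest picture that a camera, given by its name, has taken for a name from the list of things; names that differ only in an ending like _2 or _b are one class to them, and where a whole thing is asked for, a point or a joint stands for the part that bears it (a point fixed in the world has none). Each returns a list of dicts, best first, with "conf" (0 to 1); they miss things now and then, are a little off and sometimes report something else, mostly with a low value. They report only what shows in the picture. A call takes as long as a camera call.
- r.silhouettes(camera, name): "region" (400x640 bool, what is visible of it) and "box" ([left, top, right, bottom] in pixels, round what is visible of it).
The state is a dict: "time": time; "joints": joint angles; "qvel": joint speeds; "joint_torque": joint torques, N m; "tool_pos": TCP position; "eef_rot": TCP orientation; "ft_force": force on the tool from outside, world axes, zero at the start; "ft_torque": the same for the moment, N m; "opening": opening from 0.0 (shut) to 1.0 (fully open); "grasp_force": force on a finger pad.
Only numpy, scipy, OpenCV 4.12 (cv2) and the standard library are available. Lean on these libraries where they do the work, as an engineer would, in place of code of your own. Each camera call takes 0.05 s, during which the arm holds its last target. There are 200 camera calls.

## Task

Open the biscuit tin so that more biscuits can be packed in. Without gripping or lifting anything, push the two small steel swing hooks on the tin's front outwards, well clear of the studs on the lid that they hold, then put a fingertip under the lid's front lip and flip the lid up and back past upright, so that it rests fully open against its stop by its own weight. Push gently, leave the tin standing about where it is, and do not disturb the sprinkle tubs and cutters beside it.

Things in the scene. Friction and masses are not known exactly. Their poses are not given: they have to be found in the camera images.
- biscuit_tin: dark-green tin with a hinged lid and one layer of biscuits inside, about 1.1 kg, loose on the table; body 110 (x) x 160 (y) x 60 mm high, 63 with the lid. Origin: centre of its underside; z up; lid hinge along the +x edge; its front, with lip and two swing hooks, is at -x and faces roughly the robot. In this frame: front wall x = -54 mm, front of the lid's skirt x = -56 mm (skirt 49 to 61 mm high).
- biscuit_tin_lid (a joint): lid angle, rad: 0 shut, grows as the lid swings up and back, 1.57 upright, stop at 1.92 (leaning 20 degrees back). The hinge is damped (0.05 N m s/rad), without spring: the 90 g lid falls shut on this side of upright and beyond it sinks open by itself, coming to rest in 1 to 3 s.
- lid_lip (a point): middle of the underside of the lid's front lip, midway between the hooks (moves with the lid, axes as the tin's at angle 0). The lip is a ledge 30 mm wide (y), 2 mm thick, 5 mm out from the skirt, flush with its lower edge; on the shut lid its underside is 49 mm above the table and its outer edge at x = -61 mm in the tin's frame, 7 mm in front of the wall, with free space below.
- lid_hinge (a point): middle of the lid's hinge axis on the tin's rear upper edge: 59 mm behind the tin's centre, 60.5 mm above the table; the axis runs along the tin's y. Lip's outer edge 121 mm from it. The lid is a tray (open below), 113 mm from hinge to front skirt, 165 mm wide, 12 mm deep.
- sprinkle_0: bystander: closed sprinkle tub, 44 mm diameter, 70 mm high, loose; origin at the centre of its underside
- sprinkle_1: bystander: another closed sprinkle tub, 44 mm diameter, 70 mm high, loose; origin at the centre of its underside
- cutter_star: bystander: star-shaped metal cutter, 57 x 55 x 22 mm, loose; origin at the centre of its underside
- cutter_bell: bystander: bell-shaped metal cutter, 84 x 70 x 25 mm, loose; origin at the centre of its underside
- hook_left (a joint): angle of the swing hook at y = +45 mm of the tin's front, rad: 0 to 0.05 at the start (nose over the lid's stud, holds the lid shut), grows as its top swings outwards (+y) and down along the front, stop at 1.5 (level); the stud is free from 0.2. Pivot: a rivet 24 mm above the table, axis along the tin's x. Friction 0.015 N m (0.5 N at the knob): stays where it is left.
- knob_left (a point): middle of the left hook's finger knob: a round pin, 9 mm thick, standing out from x = -62 to -80 mm in the tin's frame near the hook's top; 38 mm from the rivet, at the start about 7 mm outward of it and 61 mm above the table. Stud heads and rivets reach only to x = -66 mm: a finger farther out pushes the knob alone.
- hook_right (a joint): angle of the swing hook at y = -45 mm of the tin's front, rad: 0 to 0.05 at the start (nose over the lid's stud, holds the lid shut), grows as its top swings outwards (-y) and down along the front, stop at 1.5 (level); the stud is free from 0.2. Pivot: a rivet 24 mm above the table, axis along the tin's x. Friction 0.015 N m (0.5 N at the knob): stays where it is left.
- knob_right (a point): middle of the right hook's finger knob: a round pin, 9 mm thick, standing out from x = -62 to -80 mm in the tin's frame near the hook's top; 38 mm from the rivet, at the start about 7 mm outward of it and 61 mm above the table. Stud heads and rivets reach only to x = -66 mm: a finger farther out pushes the knob alone.

How it is judged:
By the outcome, as a careful person would: the job done as asked, in the order asked, and still so for the second after the job is handed in, with the robot touching nothing.
It also fails if it takes over 51 s, if anything falls off the work surface, if the arm or the gripper's body presses on something with over 40 N, if the wrist force passes 120 N, or if a joint passes its speed limit or range.

## Working session

There is one attempt and no reset: what is moved stays moved. The work goes in short steps, Python scripts to look and compute and a tool call to move; the robot and the scene stay as the last step left them, time stands still between calls to the robot, and variables do not carry over. Pictures are saved under pics/ and viewed, at most 10 in all, crops included, and the job is handed in when it is done.

Besides the shell and the picture viewer there is one more tool, called after "Emit:" as name(argument=value, ...) on one line, values as JSON. arm_command: Moves the arm, as the interface text tells. Its arguments: {"type":"object","properties":{"motion":{"type":"array","items":{"type":"array","items":{"type":"number"}}}},"required":["motion"]}

```bash
mkdir -p pics; ls; cat > h.py <<'E'
import numpy as np, cv2
from scipy.spatial.transform import Rotation as R
from rig import r
def pts(cam, depth, mask, P=None):
    P=P or r.camera_params(cam); K=np.array(P["camera_matrix"],float); d=np.array(P["dist"],float); T=np.array(P["extrinsics"],float)
    v,u=np.nonzero(mask&(depth>0)); z=depth[v,u]
    n=cv2.undistortPoints(np.stack([u,v],1).astype(np.float64)[:,None],K,d)[:,0]
    c=np.stack([n[:,0]*z,-n[:,1]*z,-z],1)
    return c@T[:3,:3].T+T[:3,3], u, v
E
python3 - <<'E'
from h import *
s=r.sense(); print(s["time"],s["tool_pos"],s["eef_rot"],s["opening"])
ims=[]
for c in ["scene","top"]:
    im,d=r.snapshot(c); np.savez(c+".npz",im=im,d=d); ims.append(im)
    print(c,np.round(r.camera_params(c)["extrinsics"],2).tolist())
    for n in ["biscuit_tin","biscuit_tin_lid","knob_left","knob_right","lid_lip","sprinkle_0","cutter_star","cutter_bell"]:
        for o in r.silhouettes(c,n)[:3]:
            p,_,_=pts(c,d,o["region"]); 
            if len(p): print(c,n,round(o["conf"],2),o["box"],len(p),np.round(np.percentile(p,5,0)),np.round(np.percentile(p,95,0)))
    cv2.imwrite(f"pics/{c}.png",im[:,:,::-1])
E
```

```text
pics
0.0 [203.17186351 564.13003045 201.75681371] [ 3.09297374e+00 -5.40236659e-01 -3.03333779e-04] 0.9997345997248104
scene [[0.6, 0.47, -0.64, -99.53], [-0.8, 0.37, -0.48, -407.18], [0.01, 0.8, 0.6, 748.21], [0.0, 0.0, 0.0, 1.0]]
scene biscuit_tin 0.88 [330.6, 204.3, 418.5, 280.9] 4084 [575. -79.   9.] [684.  74.  66.]
scene biscuit_tin_lid 0.79 [329.8, 207.7, 416.4, 262.3] 2872 [578. -76.  52.] [689.  75.  66.]
scene knob_right 0.45 [369.8, 253.3, 373.2, 268.2] 34 [552. -43.  38.] [571. -37.  68.]
scene lid_lip 0.59 [330.5, 203.8, 419.0, 264.9] 2839 [578. -75.  53.] [689.  76.  66.]
scene sprinkle_0 0.64 [431.3, 246.5, 454.6, 281.6] 730 [ 640. -186.    5.] [ 675. -147.   73.]
scene sprinkle_0 0.55 [326.5, 183.4, 343.8, 217.3] 479 [684. 136.   9.] [717. 168.  72.]
scene cutter_star 0.92 [409.2, 290.0, 433.7, 321.3] 397 [ 528. -200.    2.] [ 580. -154.   23.]
scene cutter_star 0.19 [328.0, 204.1, 417.1, 282.4] 4144 [575. -79.   7.] [686.  76.  66.]
scene cutter_bell 0.95 [286.0, 185.6, 315.0, 212.3] 410 [638. 230.   1.] [711. 289.  26.]
top [[-0.01, 0.99, -0.13, 459.03], [-1.0, -0.01, 0.01, 137.27], [0.01, 0.13, 0.99, 1118.69], [0.0, 0.0, 0.0, 1.0]]
top biscuit_tin 0.91 [341.6, 156.8, 409.3, 217.7] 3057 [580. -69.  58.] [688.  77.  66.]
top biscuit_tin_lid 0.88 [339.8, 157.2, 407.7, 209.7] 2857 [583. -68.  59.] [686.  75.  66.]
top lid_lip 0.73 [341.4, 163.0, 408.2, 211.0] 2791 [584. -67.  59.] [686.  75.  66.]
top sprinkle_0 0.61 [304.1, 151.0, 321.3, 171.6] 303 [682. 140.  10.] [720. 175.  72.]
top cutter_star 0.55 [447.1, 209.5, 455.3, 222.9] 29 [ 550. -203.    3.] [ 572. -192.   23.]
```

```bash
sleep 1
python3 - <<'E'
from h import *
for c in ["scene","top"]:
    f=np.load(c+".npz"); d=f["d"]
    p,u,v=pts(c,d,np.ones_like(d,bool))
    b=(abs(p[:,0]-630)<110)&(abs(p[:,1])<110)
    q=p[b&(p[:,2]>55)&(p[:,2]<75)]
    print(c,"lid z",np.median(q[:,2]),cv2.minAreaRect(q[:,:2].astype(np.float32)))
    g=np.zeros((40,44),int); 
    H,_,_=np.histogram2d(q[:,0],q[:,1],bins=[np.arange(530,720,5),np.arange(-110,111,5)])
    if c=="top":
        pass
im=np.load("scene.npz")["im"][150:340,270:470]; im2=np.load("top.npz")["im"][120:260,280:480]
a=cv2.resize(im,None,fx=3.1,fy=3.1,interpolation=cv2.INTER_CUBIC)
cv2.imwrite("pics/c1.png",a[:,:,::-1])
cv2.imwrite("pics/c2.png",cv2.resize(im2,None,fx=4,fy=4,interpolation=cv2.INTER_CUBIC)[:,:,::-1])
E
```

```text
scene lid z 64.28538249586006 ((626.6008911132812, 3.9537734985351562), (166.3777618408203, 143.09031677246094), 82.39619445800781)
top lid z 63.06234308031742 ((626.670166015625, 4.4460601806640625), (163.8137969970703, 138.70188903808594), 81.83729553222656)
```

View pics/c1.png

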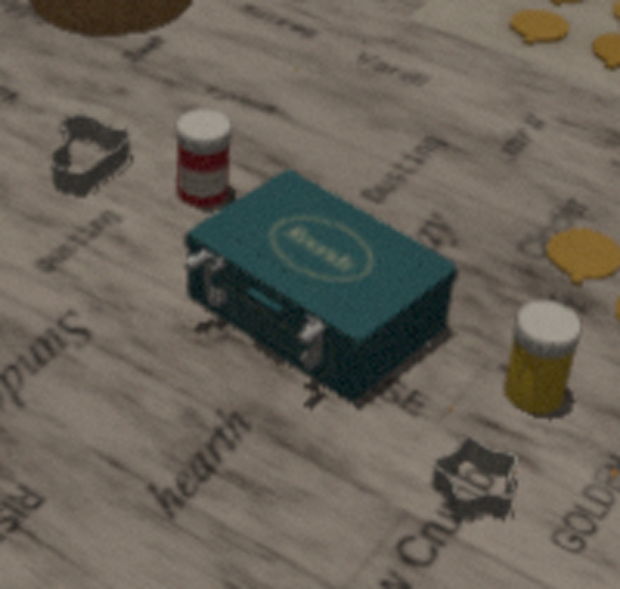

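View pics/top.png

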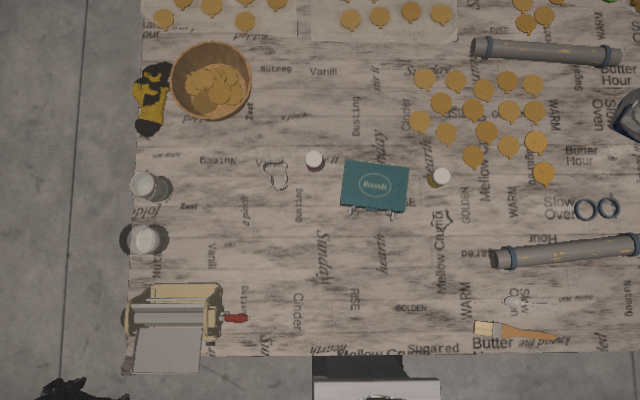

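The scene shows the tin at about (375,187) in the top view with both hooks facing the robot. The tubs are at (314,159) and (441,176), well to either side, and the lip is midway along the front.

```bash
cat >> h.py <<'E'
def lidfit(c,d,yaw0=-8):
    p,u,v=pts(c,d,np.ones_like(d,bool))
    q=p[(abs(p[:,0]-630)<110)&(abs(p[:,1])<110)&(p[:,2]>56)&(p[:,2]<72)]
    best=None
    for a in np.arange(yaw0-5,yaw0+5.1,.5):
        t=np.radians(a); X=q[:,:2]@[np.cos(t),np.sin(t)]; Y=q[:,:2]@[-np.sin(t),np.cos(t)]
        e=[np.percentile(Y,.7),np.percentile(Y,99.3)]; rear=np.percentile(X,99)
        w=(e[1]-e[0])+2*(rear-np.median(X))
        if best is None or w<best[0]: best=(w,a,e,rear,np.percentile(X,[.5,3,6]),np.median(X))
    w,a,e,rear,fr,m=best; print(c,"yaw",a,"yedges",np.round(e,1),"rear",round(rear,1),"front",np.round(fr,1),"med",round(m,1))
E
python3 - <<'E'
from h import *
for c in ["scene","top"]: lidfit(c,np.load(c+".npz")["d"])
E
```

```text
scene yaw -9.0 yedges [ 20.2 182.9] rear 686.7 front [549.9 567.8 573.7] med 622.3
top yaw -8.0 yedges [ 11.1 172.3] rear 685.8 front [555.2 575.  578.1] med 628.6
```

Emit:
arm_command(motion=[[4.45, 3.67, 0, 0, 0, 0, -1], [4.45, 3.67, 0, 0, 0, 0, -1], [4.45, 3.67, 0, 0, 0, 0, -1], [4.45, 3.67, 0, 0, 0, 0, -1], [4.45, 3.67, 0, 0, 0, 0, -1]])

```text
time: 1.52
tool_pos: [351.1, 314.8, 203.1]
eef_rot: [-3.094, 0.54, -0.001]
ft_force: [0.4, 0.3, 0.1]
opening: -0.002
grasp_force: 0.0
```

Emit:
arm_command(motion=[[4.45, 3.67, 0, 0, 0, 0, -1], [4.45, 3.67, 0, 0, 0, 0, -1], [4.45, 3.67, 0, 0, 0, 0, -1], [4.45, 3.67, 0, 0, 0, 0, -1], [4.45, 3.67, 0, 0, 0, 0, -1]])

```text
time: 2.15
tool_pos: [498.3, 66.6, 203.2]
eef_rot: [-3.094, 0.54, -0.001]
ft_force: [0.9, 0.4, 0.3]
opening: 0.004
grasp_force: 0.0
```

Emit:
arm_command(motion=[[4.45, 3.67, 0, 0, 0, 0, -1], [0, 0, 0, 0, 0, -6, -1], [0, 0, 0, 0, 0, -6, -1], [0, 0, 0, 0, 0, 0, -1]])

```text
time: 2.65
tool_pos: [527.1, 18.5, 202.8]
eef_rot: [3.134, -0.216, -0.0]
ft_force: [-0.5, -0.6, -0.1]
opening: 0.001
grasp_force: 0.0
```

```bash
python3 - <<'E'
from h import *
P=r.camera_params("wrist"); im,d=r.snapshot("wrist"); np.savez("w1.npz",im=im,d=d)
print(np.round(P["extrinsics"],2).tolist())
for n in ["knob_left","knob_right","lid_lip","biscuit_tin_lid"]:
    for o in r.silhouettes("wrist",n)[:3]:
        p,_,_=pts("wrist",d,o["region"],P)
        if len(p): print(n,round(o["conf"],2),o["box"],len(p),np.round(np.percentile(p,2,0)),np.round(np.percentile(p,98,0)))
p,u,v=pts("wrist",d,np.ones_like(d,bool),P)
# in nominal tin frame
t=np.radians(-8); X=(p[:,:2]-[636,3])@[np.cos(t),np.sin(t)]; Y=(p[:,:2]-[636,3])@[-np.sin(t),np.cos(t)]
for z0,z1 in [(60,67),(45,55),(35,70)]:
    b=(p[:,2]>z0)&(p[:,2]<z1)&(abs(Y)<110)&(abs(X)<110)
    print(z0,b.sum(),np.round(np.percentile(X[b],[1,5,50,95,99]),1),np.round(np.percentile(Y[b],[.5,2,98,99.5]),1))
k=(p[:,2]>45)&(X<-66)&(X>-95)&(abs(Y)<90)
for s in (1,-1):
    b=k&(Y*s>25); print("knob",s,b.sum(),X[b].min() if b.any() else 0,np.round(np.median(np.c_[X,Y,p[:,2]][b],0),1) if b.any() else 0)
lidfit("wrist",d)
cv2.imwrite("pics/w1.png",im[:,:,::-1])
E
```

```text
[[-0.14, 0.94, 0.3, 603.51], [-0.99, -0.13, -0.04, 8.39], [0.0, -0.3, 0.95, 373.72], [0.0, 0.0, 0.0, 1.0]]
knob_left 0.73 [250.5, 117.3, 268.6, 136.8] 211 [567.  58.  -1.] [585.  81.  66.]
knob_right 0.64 [361.2, 115.7, 376.8, 138.1] 227 [551. -46.  -1.] [571. -32.  66.]
lid_lip 0.89 [215.8, 0.0, 410.4, 122.0] 21265 [580. -73.  61.] [677.  82.  65.]
biscuit_tin_lid 0.83 [217.8, 0.0, 409.7, 127.4] 21270 [580. -73.  61.] [677.  82.  65.]
60 21487 [-68.2 -50.4  -5.4  34.7  38. ] [-79.5 -77.   78.9  81.5]
45 207 [-59.6 -59.4 -57.4 -54.7 -54.7] [-53.6 -50.7  15.2  51.5]
35 21837 [-68.  -52.1  -6.2  34.6  38. ] [-79.5 -76.9  78.9  81.5]
knob 1 129 -94.99796222813734 [-72.8  54.   64.6]
knob -1 134 -94.98563147444945 [-72.5 -52.3  64.8]
wrist yaw -8.0 yedges [ 12.8 173.1] rear 667.4 front [556.  576.2 579.7] med 623.8
```

View pics/w1.png

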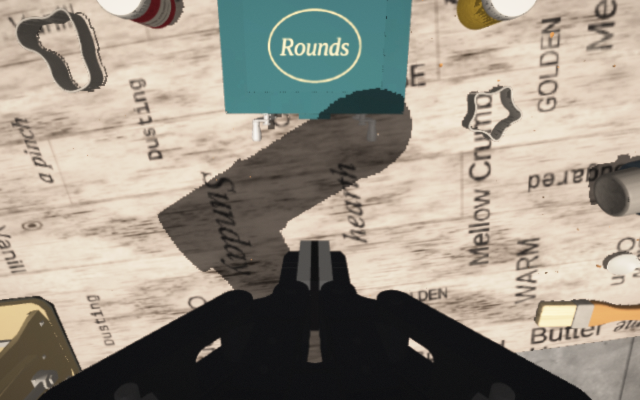

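The knobs show at (258,128) and (369,128), which matches the fitted tin frame (centre (636,4), yaw -8°). Next I go down in front of the tin and push the left hook.

Emit:
arm_command(motion=[[1.5, 0, 5.9, 0, 0, 0, -1], [1.5, 0, 5.9, 0, 0, 0, -1], [0, 0, 5.9, 0, 0, 0, -1], [0, -1.5, 0, 0, 0, 0, -1], [0, -1, 0, 0, 0, 0, -1]])

```text
time: 3.52
tool_pos: [561.8, 40.6, 28.6]
eef_rot: [-3.134, 0.213, -0.006]
ft_force: [0.5, -0.6, 1.0]
opening: 0.001
grasp_force: 0.0
```

Emit:
arm_command(motion=[[0, -0.8, 0, 0, 0, 0, -1], [0, -0.8, 0, 0, 0, 0, -1], [0, -0.7, 0, 0, 0, 0, -1], [0, -0.6, 0, 0, 0, 0, -1], [0, -0.6, 0, 0, 0, 0, -1]])

```text
time: 4.15
tool_pos: [564.8, 74.3, 25.7]
eef_rot: [3.134, -0.214, -0.001]
ft_force: [-0.4, -0.3, -0.1]
opening: 0.001
grasp_force: 0.2
```

```bash
cat >> h.py <<'E'
C=np.array([636.1,3.9]); t=np.radians(-8); EX=np.array([np.cos(t),np.sin(t)]); EY=np.array([-np.sin(t),np.cos(t)])
def tin(p): return np.c_[(p[:,:2]-C)@EX,(p[:,:2]-C)@EY,p[:,2]]
E
python3 - <<'E'
from h import *
im,d=r.snapshot("scene")
for n in ["knob_left","knob_right","biscuit_tin_lid"]:
    for o in r.silhouettes("scene",n)[:2]:
        p,_,_=pts("scene",d,o["region"])
        if len(p): print(n,round(o["conf"],2),o["box"],len(p),np.round(np.percentile(tin(p),[5,50,95],axis=0)).tolist())
lidfit("scene",d)
cv2.imwrite("pics/s2.png",cv2.resize(im[180:300,290:450],None,fx=5,fy=5,interpolation=cv2.INTER_CUBIC)[:,:,::-1])
E
```

```text
knob_right 0.58 [336.1, 204.5, 418.1, 260.4] 2602 [[-54.0, -82.0, 54.0], [-3.0, -15.0, 64.0], [53.0, 58.0, 66.0]]
knob_right 0.37 [365.9, 254.7, 372.6, 265.2] 57 [[-78.0, -59.0, 34.0], [-63.0, -54.0, 63.0], [-54.0, -43.0, 68.0]]
biscuit_tin_lid 0.61 [334.1, 206.6, 418.4, 263.6] 2639 [[-54.0, -81.0, 54.0], [-5.0, -14.0, 64.0], [52.0, 59.0, 66.0]]
scene yaw -8.5 yedges [ 15.  175.8] rear 687.4 front [537.2 561.4 574.2] med 625.2
```

View pics/s2.png

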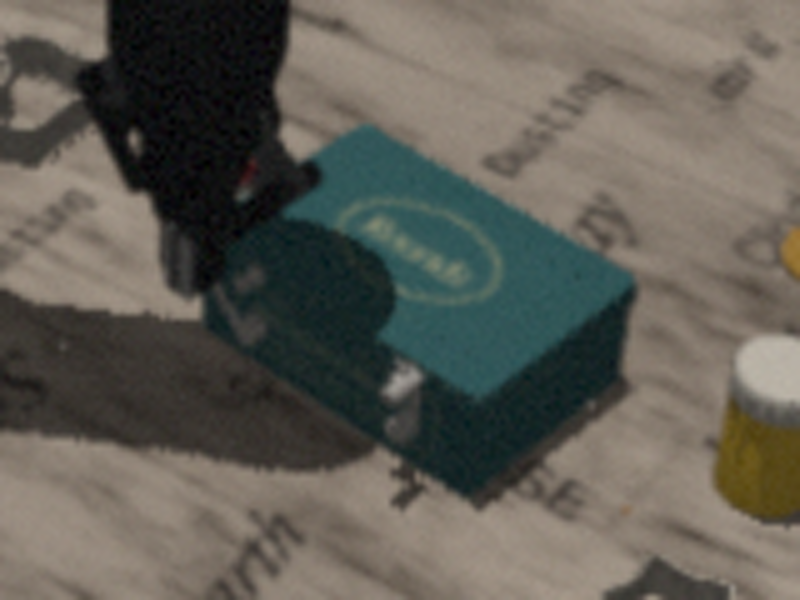

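The left hook leans outward (hook at (240,320), stud at (250,275) free). I nudge it a little more, then push the right one.

Emit:
arm_command(motion=[[0, -0.5, 0, 0, 0, 0, -1], [0, 0, 0, 0, 0, 0, -1], [0, 3, 0, 0, 0, 0, -1], [0, 3, 0, 0, 0, 0, -1], [0, 3, 0, 0, 0, 0, -1]])

```text
time: 4.97
tool_pos: [553.2, -10.9, 25.9]
eef_rot: [-3.134, 0.214, -0.0]
ft_force: [-0.3, -1.1, -0.3]
opening: 0.001
grasp_force: 0.0
```

Emit:
arm_command(motion=[[0, 0.8, 0, 0, 0, 0, -1], [0, 0.7, 0, 0, 0, 0, -1], [0, 0.7, 0, 0, 0, 0, -1], [0, 0.7, 0, 0, 0, 0, -1], [0, 0.7, 0, 0, 0, 0, -1]])

```text
time: 5.6
tool_pos: [548.4, -45.8, 25.7]
eef_rot: [-3.134, 0.213, 0.0]
ft_force: [1.0, 0.3, -0.0]
opening: 0.003
grasp_force: 0.2
```

Emit:
arm_command(motion=[[0, 0.4, 0, 0, 0, 0, -1], [0, 0, 0, 0, 0, 0, -1], [0, -3, 0, 0, 0, 0, -1], [0, -3, 0, 0, 0, 0, -1], [0, 0, 0, 0, 0, 0, -1]])

```text
time: 6.22
tool_pos: [556.2, 11.2, 25.8]
eef_rot: [3.134, -0.211, -0.0]
ft_force: [-0.7, -0.6, -0.0]
opening: 0.002
grasp_force: 0.0
```

Emit:
arm_command(motion=[[-4, 0.4, -3, 0, 0, 0, -1], [-3, -0.8, -3, 0, 0, 0, -1], [0, 0, 0, 0, 9, 0, -1], [0, 0, 0, 0, 9, 0, -1], [0, 0, 0, 0, 9, 0, -1]])

```text
time: 6.85
tool_pos: [487.9, 23.0, 87.1]
eef_rot: [3.016, -0.208, 0.735]
ft_force: [-0.2, -0.9, 2.0]
opening: -0.002
grasp_force: 0.0
```

Emit:
arm_command(motion=[[0, 0, 0, 0, 9, 0, -1], [0, 0, 0, 0, 9, 0, -1], [0, 0, 0, 0, 5, 0, -1], [0, 0, 0, 0, 0, 0, -1]])

```text
time: 7.35
tool_pos: [552.0, 30.0, 149.2]
eef_rot: [2.855, -0.199, 1.149]
ft_force: [0.4, -0.5, -0.2]
opening: 0.001
grasp_force: 0.0
```

```bash
python3 - <<'E'
from h import *
s=r.sense(); M=R.from_rotvec(s["eef_rot"]).as_matrix()
print(np.round(s["joints"],2),tin(np.array([s["tool_pos"]])),"toolz",np.round(M[:,2],2),"tilt from down",np.degrees(np.arccos(-M[2,2])))
P=r.camera_params("wrist"); im,d=r.snapshot("wrist")
for n in ["knob_left","knob_right","lid_lip"]:
    for o in r.silhouettes("wrist",n)[:2]:
        p,_,_=pts("wrist",d,o["region"],P)
        if len(p): print(n,round(o["conf"],2),o["box"],len(p),np.round(np.percentile(tin(p),[5,50,95],axis=0)).tolist())
p,u,v=pts("wrist",d,np.ones_like(d,bool),P); T=tin(p)
b=(abs(T[:,1])<13)&(T[:,0]<-45)&(T[:,0]>-75)&(T[:,2]>40)&(T[:,2]<60); print("lip minX,z",np.percentile(T[b,0],[1,5,50]) if b.any() else 0, np.percentile(T[b,2],[2,50,98]) if b.any() else 0)
b=(T[:,0]<-63)&(T[:,0]>-85)&(T[:,2]>25)&(abs(T[:,1])>30)&(abs(T[:,1])<100)
for q in (1,-1):
    c=b&(T[:,1]*q>0); print(q,c.sum(),np.round(np.median(T[c],0),1))
cv2.imwrite("pics/w2.png",im[:,:,::-1])
E
```

```text
[ 0.74 -0.86 -1.08  0.72 -0.94  0.38] [[-86.90259244  14.09906565 149.24350946]] toolz [ 0.69 -0.1  -0.72] tilt from down 43.87323758089283
knob_left 0.59 [237.0, 238.7, 290.4, 264.9] 361 [[-79.0, 51.0, 28.0], [-64.0, 70.0, 52.0], [-60.0, 76.0, 56.0]]
knob_right 0.62 [372.8, 237.9, 424.9, 265.1] 377 [[-78.0, -76.0, 28.0], [-63.0, -70.0, 52.0], [-60.0, -47.0, 55.0]]
lid_lip 0.95 [234.7, 120.7, 424.8, 243.9] 20839 [[-54.0, -72.0, 58.0], [-9.0, 1.0, 63.0], [52.0, 73.0, 64.0]]
lid_lip 0.29 [239.8, 122.4, 424.6, 268.3] 23066 [[-56.0, -73.0, 31.0], [-15.0, -1.0, 63.0], [51.0, 73.0, 64.0]]
lip minX,z [-59.89166935 -59.4277967  -54.85016805] [49.45839052 51.4967543  59.8598385 ]
1 229 [-71.4  71.6  53.2]
-1 227 [-71.2 -71.1  53.2]
```

View pics/w2.png

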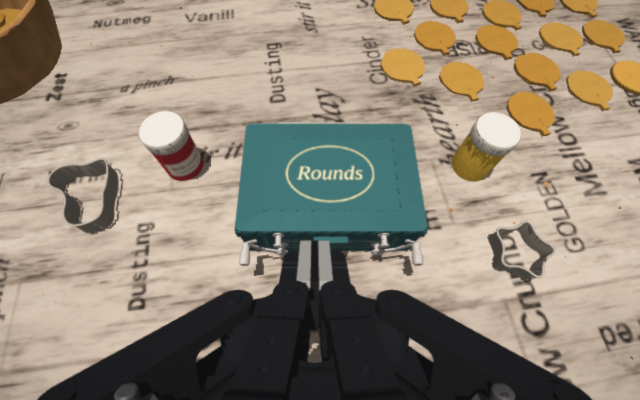

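Both hooks hang outward at (245,252) and (418,252), about 0.58 rad, with studs and lip free. The arm reached a fold limit while tilting, so I now test how low it can get at this tilt.

Emit:
arm_command(motion=[[-2.5, 0.7, 3.0, 0, 0, 0, -1], [-2.5, 0.7, 3.0, 0, 0, 0, -1], [0, 0, 0, 0, 0, 0, -1]])

```text
time: 7.92
tool_pos: [579.1, 16.8, 90.9]
eef_rot: [2.879, -0.203, 1.086]
ft_force: [-1.0, -1.1, -0.3]
opening: -0.001
grasp_force: 0.0
```

```bash
cat >> h.py <<'E'
def st():
    s=r.sense(); M=R.from_rotvec(s["eef_rot"]).as_matrix(); B=np.c_[np.r_[EX,0],np.r_[EY,0],[0,0,1]]
    print("t",round(s["time"],2),"tin",np.round(tin(np.array([s["tool_pos"]]))[0],1),"j",np.round(s["joints"],2),"toolz(tin)",np.round(B.T@M[:,2],3),"tooly",np.round(B.T@M[:,1],3))
E
python3 -c "from h import *;st()"
```

```text
t 7.92 tin [-58.2   4.8  90.9] j [ 0.61 -0.69 -1.08  0.73 -0.75  0.38] toolz(tin) [ 0.661 -0.009 -0.75 ] tooly [-0.004 -1.     0.008]
```

Emit:
arm_command(motion=[[0, 0, 0, 0, -7, 0, -1], [0, 0, 0, 0, -6.5, 0, -1], [-3.2, 0.5, -1.7, 0, 0, 0, -1], [-1.4, 0, 2.65, 0, 0, 0, -1], [-1.4, 0, 2.65, 0, 0, 0, -1]])

```text
time: 8.55
tool_pos: [543.2, 19.0, 34.0]
eef_rot: [3.004, -0.209, 0.753]
ft_force: [0.2, -0.2, -1.0]
opening: -0.001
grasp_force: 0.0
```

```bash
python3 -c "from h import *;st()"
```

```text
t 8.55 tin [-94.1   2.1  34. ] j [ 0.62 -0.58 -0.95  0.44 -0.88  0.58] toolz(tin) [ 0.472 -0.004 -0.882] tooly [-0.    -1.     0.004]
```

The pose is reachable with margin. On the way I open both hooks a bit further.

Emit:
arm_command(motion=[[1.3, -2, 0.7, 0, 0, 0, -1], [0, -2.2, 0, 0, 0, 0, -1], [0, -1.2, 0, 0, 0, 0, -1], [0, -0.8, 0, 0, 0, 0, -1], [0, -0.7, 0, 0, 0, 0, -1]])

```text
time: 9.18
tool_pos: [567.5, 84.6, 33.0]
eef_rot: [3.003, -0.21, 0.75]
ft_force: [0.5, -0.6, -0.5]
opening: -0.001
grasp_force: 0.0
```

Emit:
arm_command(motion=[[0, 0, 0, 0, 0, 0, -1], [0, 4, 0, 0, 0, 0, -1], [0, 4, 0, 0, 0, 0, -1], [0, 3.0, 0, 0, 0, 0, -1], [0, 1.2, 0, 0, 0, 0, -1]])

```text
time: 9.8
tool_pos: [550.1, -38.2, 33.5]
eef_rot: [3.002, -0.214, 0.75]
ft_force: [-0.2, -0.5, 0.5]
opening: -0.001
grasp_force: 0.0
```

Emit:
arm_command(motion=[[0, 0.9, 0, 0, 0, 0, -1], [0, 0.8, 0, 0, 0, 0, -1], [0, 0, 0, 0, 0, 0, -1], [0, -4, 0, 0, 0, 0, -1], [0, -3.1, 0, 0, 0, 0, -1]])

```text
time: 10.42
tool_pos: [558.2, 18.3, 33.3]
eef_rot: [3.002, -0.21, 0.751]
ft_force: [-1.0, 0.1, -1.3]
opening: 0.0
grasp_force: 0.0
```

```bash
python3 - <<'E'
from h import *
st()
im,d=r.snapshot("scene"); lidfit("scene",d)
P=r.camera_params("wrist"); im,d=r.snapshot("wrist"); lidfit("wrist",d)
p,u,v=pts("wrist",d,np.ones_like(d,bool),P); T=tin(p)
b=(T[:,0]<-63)&(T[:,0]>-85)&(T[:,2]>25)&(abs(T[:,1])>45)&(abs(T[:,1])<100)
for q in (1,-1):
    c=b&(T[:,1]*q>0); print(q,c.sum(),np.round(np.median(T[c],0),1))
b=(abs(T[:,1])>85)&(abs(T[:,1])<1)|(T[:,2]>56)&(T[:,2]<70)&(abs(T[:,1])<75)&(abs(T[:,1])>20)
print("front edge",np.percentile(T[b&(T[:,0]>-75),0],[.5,1,2,5]))
cv2.imwrite("pics/w3.png",im[:,:,::-1])
E
```

```text
t 10.43 tin [-79.1   3.4  33.3] j [ 0.6  -0.52 -0.92  0.44 -0.85  0.6 ] toolz(tin) [ 0.471 -0.006 -0.882] tooly [-0.001 -1.     0.006]
scene yaw -7.5 yedges [  3.7 165.7] rear 688.6 front [525.9 575.4 577.5] med 629.6
wrist yaw -7.0 yedges [  0.4 160.5] rear 675.8 front [546.2 576.9 579.1] med 620.5
1 565 [-71.7  71.7  53.1]
-1 549 [-71.4 -71.5  53. ]
front edge [-60.94227395 -57.28002944 -54.1168208  -52.48096932]
```

View pics/w3.png

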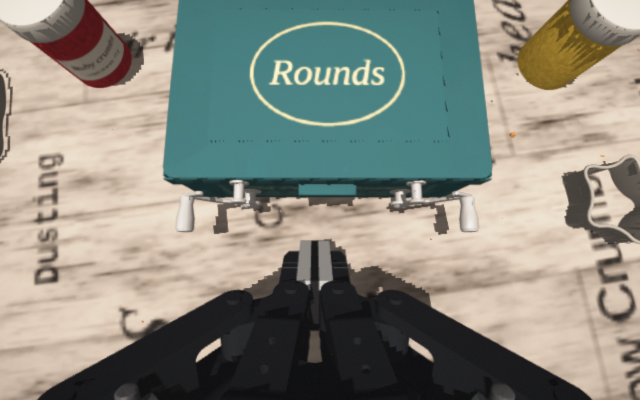

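Both hooks hang at about 0.58 rad with knobs at (185,215) and (469,213), and the lip at (327,190) is free. The finger passed just in front of the knobs this time, so I measure the real fingertip profile before going under the lip.

```bash
python3 - <<'E'
from h import *
s=r.sense(); M=R.from_rotvec(s["eef_rot"]).as_matrix()
P=r.camera_params("wrist"); im,d=r.snapshot("wrist"); p,u,v=pts("wrist",d,np.ones_like(d,bool),P)
q=(p-s["tool_pos"])@M
for z0 in range(5,-70,-6):
    b=(q[:,2]<z0)&(q[:,2]>z0-6)&(abs(q[:,0])<30)&(abs(q[:,1])<40)&(v>225)
    if b.sum()>5: print(z0,b.sum(),"x",np.round(np.percentile(q[b,0],[2,50,98]),1),"y",np.round(np.percentile(q[b,1],[2,98]),1))
E
```

```text
-31 198 x [ 6.6 11.  11.8] y [-11.3  11.2]
-37 364 x [ 6.6 10.6 11.7] y [-13.1  12.4]
-43 453 x [ 6.6  7.7 11.7] y [-13.4  12.9]
-49 498 x [ 6.6 10.2 11.7] y [-13.3  12.7]
-55 478 x [ 6.6 10.7 11.7] y [-13.5  12.9]
-61 763 x [-10.    8.8  11.7] y [-6.4  5.7]
-67 684 x [-5.6 11.8 13.9] y [-20.4  19.4]
```

```bash
python3 - <<'E'
from h import *
s=r.sense(); M=R.from_rotvec(s["eef_rot"]).as_matrix()
P=r.camera_params("wrist"); im,d=r.snapshot("wrist"); p,u,v=pts("wrist",d,np.ones_like(d,bool),P)
q=(p-s["tool_pos"])@M
for row in range(230,300,5):
    print(row,[ (c,np.round(q[(u==c)&(v==row)][0],0).tolist(),im[row,c].tolist()) if ((u==c)&(v==row)).any() else (c,None) for c in (306,316,326)])
K=np.array(P["camera_matrix"]);T=np.linalg.inv(np.array(P["extrinsics"]))
for tp in ([0,0,0],[11,0,0],[11,0,-19],[0,0,-30]):
    w=np.array(s["tool_pos"])+M@np.array(tp,float); c=T[:3,:3]@w+T[:3,3]; 
    print(tp,cv2.projectPoints(np.array([[c[0],-c[1],-c[2]]]),np.zeros(3),np.zeros(3),K,np.array(P["dist"],float))[0].ravel())
E
```

```text
230 [(306, [-11.0, -6.0, 30.0], [222, 203, 183]), (316, [-11.0, 1.0, 30.0], [222, 202, 183]), (326, [-12.0, 7.0, 31.0], [219, 200, 181])]
235 [(306, [-15.0, -6.0, 30.0], [220, 200, 181]), (316, [-14.0, 1.0, 29.0], [215, 195, 176]), (326, [-15.0, 7.0, 30.0], [211, 192, 172])]
240 [(306, [11.0, -4.0, -32.0], [161, 149, 136]), (316, [11.0, 0.0, -33.0], [54, 48, 44]), (326, None)]
245 [(306, [11.0, -4.0, -38.0], [139, 135, 131]), (316, [12.0, 0.0, -38.0], [26, 26, 26]), (326, [11.0, 5.0, -37.0], [140, 137, 132])]
250 [(306, [11.0, -4.0, -41.0], [139, 136, 131]), (316, [11.0, 0.0, -42.0], [24, 25, 25]), (326, [12.0, 5.0, -43.0], [139, 136, 132])]
255 [(306, [11.0, -4.0, -46.0], [138, 135, 131]), (316, [11.0, 0.0, -46.0], [27, 27, 27]), (326, [12.0, 4.0, -47.0], [139, 136, 132])]
260 [(306, [11.0, -4.0, -51.0], [140, 135, 131]), (316, [11.0, 0.0, -51.0], [24, 24, 24]), (326, [11.0, 4.0, -51.0], [139, 136, 132])]
265 [(306, [12.0, -4.0, -56.0], [138, 135, 130]), (316, [10.0, 0.0, -54.0], [24, 23, 25]), (326, [11.0, 4.0, -55.0], [139, 136, 131])]
270 [(306, [11.0, -4.0, -59.0], [139, 136, 13
[... 202 characters left out ...]
.0], [139, 135, 130])]
280 [(306, [11.0, -3.0, -65.0], [163, 158, 153]), (316, [11.0, 0.0, -66.0], [29, 29, 30]), (326, [11.0, 4.0, -65.0], [137, 133, 128])]
285 [(306, [12.0, -3.0, -71.0], [58, 58, 57]), (316, [10.0, 0.0, -66.0], [46, 43, 44]), (326, [12.0, 4.0, -71.0], [30, 30, 31])]
290 [(306, [12.0, -3.0, -73.0], [29, 30, 32]), (316, [8.0, 0.0, -67.0], [45, 43, 43]), (326, [12.0, 4.0, -73.0], [30, 29, 32])]
295 [(306, [12.0, -3.0, -77.0], [28, 29, 30]), (316, [5.0, 0.0, -66.0], [45, 43, 44]), (326, [12.0, 3.0, -77.0], [28, 30, 32])]
[0, 0, 0] [315.03280551 233.21524582]
[11, 0, 0] [315.06615145 214.81977891]
[11, 0, -19] [315.14123295 228.69588041]
[0, 0, -30] [315.15033535 259.42365672]
```

The wrist depth shows the finger ends about 31 mm behind the reported TCP. That also explains why the knobs slipped under the fingertip. I use that offset and push the hooks again, lower.

Emit:
arm_command(motion=[[0.3, -0.7, 2.9, 0, 0, 0, -1], [0, -2, 0, 0, 0, 0, -1], [0, -1.2, 0, 0, 0, 0, -1], [0, -0.8, 0, 0, 0, 0, -1], [0, -0.7, 0, 0, 0, 0, -1]])

```text
time: 11.25
tool_pos: [581.7, 68.1, 8.8]
eef_rot: [3.003, -0.211, 0.75]
ft_force: [0.5, -1.6, -1.4]
opening: 0.004
grasp_force: 1.3
```

Emit:
arm_command(motion=[[0, -0.4, 0, 0, 0, 0, -1], [0, 0, 0, 0, 0, 0, -1], [0, 4, 0, 0, 0, 0, -1], [0, 4, 0, 0, 0, 0, -1], [0, 1.9, 0, 0, 0, 0, -1]])

```text
time: 11.88
tool_pos: [568.5, -27.3, 9.9]
eef_rot: [3.003, -0.212, 0.753]
ft_force: [0.1, -0.1, -0.2]
opening: 0.002
grasp_force: 0.0
```

Emit:
arm_command(motion=[[0, 0.9, 0, 0, 0, 0, -1], [0, 0.8, 0, 0, 0, 0, -1], [0, 0.6, 0, 0, 0, 0, -1], [0, 0, 0, 0, 0, 0, -1], [0, -4, 0, 0, 0, 0, -1]])

```text
time: 12.5
tool_pos: [570.7, -10.0, 9.3]
eef_rot: [3.002, -0.215, 0.75]
ft_force: [0.7, 0.8, 0.6]
opening: -0.0
grasp_force: 0.0
```

Emit:
arm_command(motion=[[0, -2.0, 0, 0, 0, 0, -1], [0, 0, 0, 0, 0, 0, -1]])

```text
time: 12.75
tool_pos: [573.7, 11.8, 8.9]
eef_rot: [3.003, -0.207, 0.75]
ft_force: [0.1, -0.3, 0.0]
opening: 0.003
grasp_force: 0.0
```

```bash
python3 - <<'E'
from h import *
st()
P=r.camera_params("wrist"); im,d=r.snapshot("wrist"); lidfit("wrist",d)
p,u,v=pts("wrist",d,np.ones_like(d,bool),P); T=tin(p)
b=(T[:,0]<-66)&(T[:,0]>-85)&(T[:,2]>18)&(abs(T[:,1])>45)&(abs(T[:,1])<100)
for q in (1,-1):
    c=b&(T[:,1]*q>0); print(q,c.sum(),np.round(np.median(T[c],0),1))
c=(abs(T[:,1])<13)&(T[:,2]>46)&(T[:,2]<56)&(T[:,0]>-66)&(T[:,0]<-40); print("lip",c.sum(),np.round(np.percentile(T[c],[2,50,98],axis=0),1).tolist())
for o in r.silhouettes("wrist","lid_lip")[:2]: print(o["conf"],o["box"])
E
```

```text
t 12.75 tin [-62.9  -0.9   8.9] j [ 0.55 -0.44 -0.91  0.46 -0.76  0.6 ] toolz(tin) [ 0.47  -0.005 -0.882] tooly [ 0.001 -1.     0.006]
wrist yaw -7.5 yedges [  6.2 166.2] rear 669.4 front [541.2 574.5 577.3] med 616.5
1 595 [-73.1  75.9  47. ]
-1 591 [-72.9 -76.6  45.8]
lip 854 [[-59.6, -12.4, 49.5], [-56.5, -0.1, 50.9], [-54.0, 12.3, 55.6]]
0.88 [116.3, 0.4, 508.4, 227.1]
0.37 [389.6, 219.2, 497.4, 265.9]
```

Hooks are now about 0.77 rad out. Next the fingertip goes under the lip for a first small lift.

Emit:
arm_command(motion=[[-0.2, -0.1, 0.4, 0, 0, 0, -1], [0.5, 0, 0.25, 0, 0, 0, -1], [0.43, 0, 0.24, 0, 0, 0, -1], [0, 0, 0, 0, 0, 0, -1]])

```text
time: 13.35
tool_pos: [584.5, 9.6, 4.5]
eef_rot: [3.002, -0.212, 0.75]
ft_force: [0.4, -0.9, 0.6]
opening: -0.004
grasp_force: 0.0
```

Emit:
arm_command(motion=[[0.28, 0, -0.53, 0, 0, 0, -1], [0.28, 0, -0.53, 0, 0, 0, -1], [0.28, 0, -0.53, 0, 0, 0, -1], [0.28, 0, -0.53, 0, 0, 0, -1], [0.28, 0, -0.53, 0, 0, 0, -1]])

```text
time: 13.98
tool_pos: [584.1, 10.1, 35.0]
eef_rot: [3.002, -0.211, 0.75]
ft_force: [-0.6, -1.5, -0.2]
opening: -0.001
grasp_force: 0.5
```

```bash
python3 - <<'E'
from h import *
st()
im,d=r.snapshot("scene")
p,u,v=pts("scene",d,np.ones_like(d,bool)); T=tin(p)
for x in (-45,-20,10,40):
    b=(abs(T[:,0]-x)<6)&(T[:,1]<-35)&(T[:,1]>-75)&(T[:,2]>50); print(x,np.round(np.median(T[b,2]),1))
P=r.camera_params("wrist"); im2,d=r.snapshot("wrist")
cv2.imwrite("pics/s4.png",np.hstack([cv2.resize(im[180:300,290:450],(640,480)),])[:,:,::-1])
E
```

```text
t 13.97 tin [-52.3  -1.1  35. ] j [ 0.54 -0.43 -0.85  0.43 -0.81  0.65] toolz(tin) [ 0.471 -0.006 -0.882] tooly [-0.002 -1.     0.006]
-45 83.6
-20 80.0
10 74.5
40 68.0
```

View pics/s4.png

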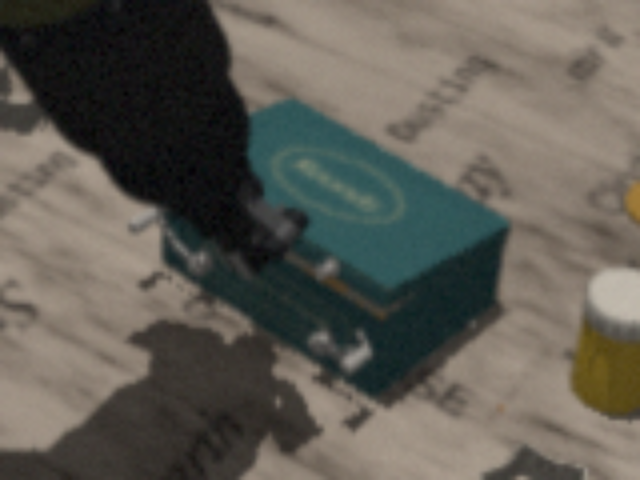

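The lid is up about 0.18 rad, with the gap at its front edge near (360,295), and both hooks are clear. I follow the lid's arc.

Emit:
arm_command(motion=[[0.36, 0, -0.48, 0, 0, 0, -1], [0.36, 0, -0.48, 0, 0, 0, -1], [0.4, 0, -0.44, 0, 0, 0, -1], [0.4, 0, -0.44, 0, 0, 0, -1], [0.45, 0, -0.4, 0, 0, 0, -1]])

```text
time: 14.7
tool_pos: [591.1, 9.3, 64.0]
eef_rot: [3.002, -0.211, 0.75]
ft_force: [-5.1, 0.2, 0.1]
opening: -0.001
grasp_force: 1.6
```

Emit:
arm_command(motion=[[0.45, 0, -0.4, 0, 0, 0, -1], [0.49, 0, -0.36, 0, 0, 0, -1], [0.49, 0, -0.36, 0, 0, 0, -1], [0.52, 0, -0.3, 0, 0, 0, -1], [0.52, 0, -0.3, 0, 0, 0, -1]])

```text
time: 15.32
tool_pos: [604.9, 7.6, 90.8]
eef_rot: [3.003, -0.21, 0.75]
ft_force: [-1.1, 0.4, 0.2]
opening: 0.001
grasp_force: 0.4
```

```bash
cat >> h.py <<'E'
def lid():
    for c in ["scene","top"]:
        im,d=r.snapshot(c); p,u,v=pts(c,d,np.ones_like(d,bool)); T=tin(p)
        b=(abs(T[:,1])<75)&(abs(T[:,1])>50)&(T[:,2]>66)&(T[:,2]<200)&(T[:,0]>-70)&(T[:,0]<130)&((T[:,1]<0)|(c=="top")); q=T[b]
        if len(q)>20:
            o=np.linalg.svd(q[:,[0,2]]-np.median(q[:,[0,2]],0),full_matrices=False)[2][0]; a=np.arctan2(-o[1],o[0])%np.pi
            print(c,len(q),"lid angle",round(a,2),"zmax",np.percentile(q[:,2],99),"X",np.percentile(q[:,0],[1,99]))
E
python3 -c "
from h import *;st();lid()"
```

```text
t 15.32 tin [-31.4  -0.7  90.8] j [ 0.52 -0.4  -0.71  0.38 -0.9   0.73] toolz(tin) [ 0.471 -0.006 -0.882] tooly [-0.002 -1.     0.005]
scene 108 lid angle 0.6 zmax 137.91488287511052 X [-35.28505475  55.64917852]
top 665 lid angle 0.67 zmax 136.46577943853234 X [-35.97107131  54.61661632]
```

Emit:
arm_command(motion=[[0.55, 0, -0.25, 0, 0, 0, -1], [0.55, 0, -0.25, 0, 0, 0, -1], [0.57, 0, -0.2, 0, 0, 0, -1], [0.57, 0, -0.2, 0, 0, 0, -1], [0.59, 0, -0.14, 0, 0, 0, -1]])

```text
time: 16.05
tool_pos: [624.8, 4.8, 113.2]
eef_rot: [3.002, -0.211, 0.75]
ft_force: [-1.1, 0.7, 0.1]
opening: 0.004
grasp_force: 0.3
```

Emit:
arm_command(motion=[[0.59, 0, -0.14, 0, 0, 0, -1], [0.59, 0, 0.05, 0, 0, 0, -1], [0.59, 0, 0.05, 0, 0, 0, -1], [0.59, 0, 0.05, 0, 0, 0, -1]])

```text
time: 16.55
tool_pos: [645.4, 1.9, 123.9]
eef_rot: [3.003, -0.21, 0.75]
ft_force: [-0.2, 0.6, -0.0]
opening: -0.0
grasp_force: 0.2
```

```bash
python3 -c "
from h import *;st();lid()"
```

```text
t 16.55 tin [  9.5  -0.7 123.9] j [ 0.46 -0.29 -0.56  0.35 -0.92  0.81] toolz(tin) [ 0.47  -0.006 -0.882] tooly [-0.002 -1.     0.006]
scene 182 lid angle 1.08 zmax 167.0420909412399 X [ 2.89559383 58.32909474]
top 306 lid angle 1.13 zmax 167.55174841289082 X [ 1.6012251  56.31525656]
```

Lid at about 1.1 rad and following well. I push on over the top.

Emit:
arm_command(motion=[[0.53, 0, 0.16, 0, 0, 0, -1], [0.53, 0, 0.16, 0, 0, 0, -1], [0.53, 0, 0.16, 0, 0, 0, -1], [0.48, 0, 0.23, 0, 0, 0, -1], [0.48, 0, 0.23, 0, 0, 0, -1]])

```text
time: 17.27
tool_pos: [672.1, -1.9, 127.5]
eef_rot: [3.003, -0.211, 0.75]
ft_force: [0.1, 0.2, -0.1]
opening: 0.003
grasp_force: 0.1
```

Emit:
arm_command(motion=[[0.48, 0, 0.23, 0, 0, 0, -1], [0.43, 0, 0.29, 0, 0, 0, -1], [0.43, 0, 0.29, 0, 0, 0, -1], [0.43, 0, 0.29, 0, 0, 0, -1]])

```text
time: 17.77
tool_pos: [692.6, -4.8, 126.1]
eef_rot: [3.002, -0.211, 0.75]
ft_force: [-0.8, -0.4, 0.0]
opening: -0.002
grasp_force: 0.1
```

```bash
python3 -c "
from h import *;st();lid()"
```

```text
t 17.77 tin [ 57.2  -0.8 126.1] j [ 0.41 -0.16 -0.44  0.33 -0.89  0.87] toolz(tin) [ 0.47  -0.006 -0.882] tooly [-0.002 -1.     0.006]
scene 386 lid angle 1.5 zmax 177.52220929688195 X [45.65338845 63.1429842 ]
top 217 lid angle 1.53 zmax 178.15427703666177 X [42.77655576 58.33088243]
```

Emit:
arm_command(motion=[[0.38, 0, 0.32, 0, 0, 0, -1], [0.38, 0, 0.32, 0, 0, 0, -1], [0.38, 0, 0.32, 0, 0, 0, -1], [0.36, 0, 0.32, 0, 0, 0, -1], [0.36, 0, 0.32, 0, 0, 0, -1]])

```text
time: 18.5
tool_pos: [716.4, -8.2, 120.7]
eef_rot: [3.002, -0.211, 0.75]
ft_force: [0.4, 0.2, 0.5]
opening: 0.002
grasp_force: 0.1
```

```bash
python3 -c "
from h import *;st();lid()"
```

```text
t 18.5 tin [ 81.2  -0.8 120.7] j [ 0.39 -0.09 -0.39  0.32 -0.87  0.89] toolz(tin) [ 0.47  -0.006 -0.882] tooly [-0.002 -1.     0.006]
scene 458 lid angle 1.71 zmax 177.06994005419105 X [61.09296528 80.71872525]
top 309 lid angle 1.69 zmax 177.47831589506765 X [59.46245484 79.97266405]
```

Emit:
arm_command(motion=[[0.36, 0, 0.3, 0, 0, 0, -1], [0, 0, 0, 0, 0, 0, -1], [-1.5, 0, -0.8, 0, 0, 0, -1], [-3, 0, -1.6, 0, 0, 0, -1], [-4, 0, -2.1, 0, 0, 0, -1]])

```text
time: 19.23
tool_pos: [624.6, 4.6, 119.5]
eef_rot: [3.002, -0.212, 0.75]
ft_force: [-0.7, 0.2, 1.0]
opening: -0.001
grasp_force: 0.0
```

Emit:
arm_command(motion=[[-4, 0, -2.1, 0, 0, 0, -1], [-2, 0, -5, 0, 0, 0, -1], [-2, 0, -5, 0, 0, 0, -1], [0, 0, 0, 0, 0, 0, -1], [0, 0, 0, 0, 0, 0, -1]])

```text
time: 19.85
tool_pos: [499.1, 23.5, 188.7]
eef_rot: [3.004, -0.21, 0.751]
ft_force: [0.3, 0.3, 0.2]
opening: -0.005
grasp_force: 0.0
```

Emit:
arm_command(motion=[[0, 0, 0, 0, 0, 0, -1], [0, 0, 0, 0, 0, 0, -1], [0, 0, 0, 0, 0, 0, -1], [0, 0, 0, 0, 0, 0, -1], [0, 0, 0, 0, 0, 0, -1]])

```text
time: 20.48
tool_pos: [499.2, 23.0, 188.6]
eef_rot: [3.002, -0.211, 0.75]
ft_force: [0.0, -0.2, -0.7]
opening: 0.002
grasp_force: 0.0
```

Emit:
arm_command(motion=[[0, 0, 0, 0, 0, 0, -1], [0, 0, 0, 0, 0, 0, -1], [0, 0, 0, 0, 0, 0, -1], [0, 0, 0, 0, 0, 0, -1], [0, 0, 0, 0, 0, 0, -1]])

```text
time: 21.1
tool_pos: [499.2, 23.1, 188.7]
eef_rot: [3.002, -0.21, 0.75]
ft_force: [-0.4, 0.5, -0.0]
opening: 0.002
grasp_force: 0.0
```

Emit:
arm_command(motion=[[0, 0, 0, 0, 0, 0, -1], [0, 0, 0, 0, 0, 0, -1], [0, 0, 0, 0, 0, 0, -1], [0, 0, 0, 0, 0, 0, -1], [0, 0, 0, 0, 0, 0, -1]])

```text
time: 21.72
tool_pos: [499.1, 23.1, 188.7]
eef_rot: [3.002, -0.211, 0.75]
ft_force: [-0.5, -0.2, -0.2]
opening: 0.003
grasp_force: 0.0
```

```bash
python3 - <<'E'
from h import *
st();lid()
im,d=r.snapshot("scene"); cv2.imwrite("pics/s5.png",cv2.resize(im[150:340,270:470],None,fx=3.1,fy=3.1,interpolation=cv2.INTER_CUBIC)[:,:,::-1])
for n in ["sprinkle_0","cutter_star","cutter_bell"]:
    for o in r.silhouettes("scene",n)[:2]: print(n,round(o["conf"],2),o["box"])
E
```

```text
t 21.73 tin [-1.383e+02 -1.000e-01  1.887e+02] j [ 0.74 -0.77 -0.76  0.39 -1.27  0.63] toolz(tin) [ 0.47  -0.006 -0.882] tooly [-0.002 -1.     0.006]
scene 492 lid angle 1.91 zmax 173.01765597844746 X [62.5803937  99.76546751]
top 549 lid angle 1.87 zmax 172.4235139610522 X [59.91607501 98.10487165]
sprinkle_0 0.86 [433.0, 245.9, 457.1, 280.3]
sprinkle_0 0.56 [324.4, 185.5, 342.2, 218.8]
cutter_star 0.66 [410.2, 287.8, 433.8, 319.3]
cutter_bell 0.62 [285.8, 187.7, 308.1, 214.2]
```

View pics/s5.png

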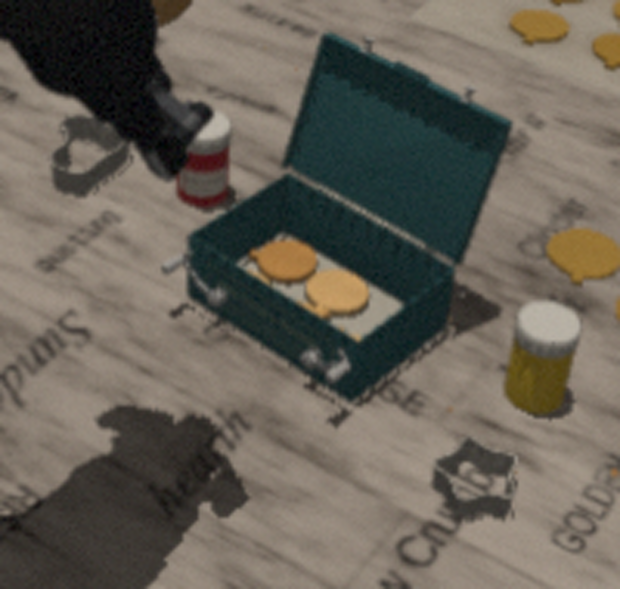

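The lid rests fully open (hinge line from (290,180) to (460,265)) at about 1.9 rad. Both hooks are out, and the tin, tubs and cutters have not moved.

```bash
python3 -c "
from rig import r
print(r.sign_off())"
```

```text
the job is handed in; nothing more can be done
None
```

I handed the job in at about 22 s: both hooks are pushed out to about 0.77 rad, the lid rests open against its stop at about 1.9 rad, and the tin, tubs and cutters stand where they were.

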